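# Load the trolley deck with accessory cases

## Task

Load the supply trolley's deck: undo the T-knob on the pillar (nobody knows whether its thread is right- or left-handed, so feel which way it gives), swing the retaining bar clear, and set every teal case upright inside a painted outline, one to an outline and turned as the outline is turned; with fewer than five, leave the gaps in the front row, not next to the pillar. Then swing the bar back over the layer right up to its stop, turn the knob back until it is tight, and leave the other things on the worktop as they are.

Things in the scene. Friction and masses are not known exactly. Their poses are not given: they have to be found in the camera images.
- deck: fixed lift-out deck of a supply trolley: white slab 289 x 280 mm, top 20 mm above the worktop, with an 8 mm high rim. Origin: on the worktop below the middle of the painted pattern; x points to the pillar, away from the robot, z up. Pattern (154 along x, 186 along y): five blue rectangles 58 x 90 mm, 6 mm apart, two crosswise next to the pillar, three lengthwise in front. Pillar 38 mm across at x = 130 mm, y = 0
- bar (a joint): steel retaining bar, 24 mm wide, turning level about the pillar, 93 to 105 mm above the worktop (7 mm over the handles of cases on the deck). 0 = shut, against a stop, over the middle of the pattern along deck -x; grows to 1.7 rad as it swings clockwise from above, to deck +y; past 1.3 the pattern is open. Hinge friction 0.12 N m, stays where left. Locked at 0 while the T-knob is tight
- bar_handle (a point): middle of the grip on the bar's free end: an upright black cylinder 18 mm across, from 105 to 149 mm above the worktop, 185 mm from the pillar's axis; this point is 131 mm above the worktop. x points along the bar to the pillar, z up
- screw (a joint): angle of the T-knob's screw, starts tight at 0; positive = counter-clockwise from above. Right- or left-hand thread, drawn anew each start, not to be seen: it loosens only one way; the other way it is hard against its seat within 0.05 rad. Friction 0.08 N m. Frees the bar after about 2.3 rad, ends at 3.0. Turned back to 0 it locks the bar, which must be shut for that. It does not rise
- knob_grip (a point): middle of the T-knob's black cross bar on top of the pillar: 66 mm long, 14 wide, from 122 to 146 mm above the worktop (below it only a neck and a round collar, 40 mm across, top at 114 mm); this point is on the pillar's axis, 136 mm above the worktop. x runs along the cross bar, z up
- outline0 (a point): centre of a painted rectangle on the deck's top face (one of the two next to the pillar, long side along deck y); axes as the deck's
- outline1 (a point): centre of a painted rectangle on the deck's top face (one of the two next to the pillar, long side along deck y); axes as the deck's
- outline2 (a point): centre of a painted rectangle on the deck's top face (one of the front three, long side along deck x); axes as the deck's
- outline3 (a point): centre of a painted rectangle on the deck's top face (one of the front three, long side along deck x); axes as the deck's
- outline4 (a point): centre of a painted rectangle on the deck's top face (one of the front three, long side along deck x); axes as the deck's
- case0: rigid teal accessory case, 90 long (x) x 58 wide (y) x 40 mm tall, about 0.3 kg, origin at the centre of its underside, z up; all alike, either way round the same. On top a fixed black carrying handle along x: a bar 62 long, 16 wide, from 54 to 66 mm above the underside, with open space of 14 mm under its middle. Three to five are there
- case1: rigid teal accessory case, 90 long (x) x 58 wide (y) x 40 mm tall, about 0.3 kg, origin at the centre of its underside, z up; all alike, either way round the same. On top a fixed black carrying handle along x: a bar 62 long, 16 wide, from 54 to 66 mm above the underside, with open space of 14 mm under its middle. Three to five are there
- case2: rigid teal accessory case, 90 long (x) x 58 wide (y) x 40 mm tall, about 0.3 kg, origin at the centre of its underside, z up; all alike, either way round the same. On top a fixed black carrying handle along x: a bar 62 long, 16 wide, from 54 to 66 mm above the underside, with open space of 14 mm under its middle. Three to five are there
- case3: rigid teal accessory case, 90 long (x) x 58 wide (y) x 40 mm tall, about 0.3 kg, origin at the centre of its underside, z up; all alike, either way round the same. On top a fixed black carrying handle along x: a bar 62 long, 16 wide, from 54 to 66 mm above the underside, with open space of 14 mm under its middle. Three to five are there
- case4: rigid teal accessory case, 90 long (x) x 58 wide (y) x 40 mm tall, about 0.3 kg, origin at the centre of its underside, z up; all alike, either way round the same. On top a fixed black carrying handle along x: a bar 62 long, 16 wide, from 54 to 66 mm above the underside, with open space of 14 mm under its middle. Three to five are there
- sprayer: spray bottle, 55 mm across, 174 tall, black trigger head; not part of the job, leave it where it is. Origin: centre of its underside
- gel_jar: jar of gel, 68 mm across, 85 tall, blue cap; not part of the job, leave it where it is. Origin: centre of its underside
- steel_dish: shallow steel dish, 130 mm across, 35 tall; not part of the job, leave it where it is. Origin: centre of its underside
- applicator: beige hand applicator with a glass tip, lying, 220 mm long, 42 tall; not part of the job, leave it where it is. Origin: centre of its underside
- lamp_tube: white plastic lamp tube standing on end, 48 mm across, 100 tall; not part of the job, leave it where it is. Origin: centre of its underside
- glove_box: pale blue carton, 120 x 220 x 70 mm tall; not part of the job, leave it where it is. Origin: centre of its underside
There are look-alikes about, which are no part of the job. What is shaped like the case0 but green or purple is not meant.

How it is judged:
On the way, in this order (a step that is already met when the one before it is completed fails the run):
1. the T-knob is loosened ((value of joint screw above 2 rad or value of joint screw below -2 rad)), for 0.1 s.
2. the retaining bar is swung clear of the pattern (value of joint bar above 1.25 rad), for 0.2 s.
3. every case stands in an outline, both outlines next to the pillar filled (((horizontal distance between case0 and outline0 below 0.009 m and angle between the x axis of case0 and the y axis of deck, either way round below 0.12 rad and z of case0 in the frame of deck below 0.025 m and angle between case0's own z axis and vertical below 0.1 rad) or (horizontal distance between case0 and outline1 below 0.009 m and angle between the x axis of case0 and the y axis of deck, either way round below 0.12 rad and z of case0 in the frame of deck below 0.025 m and angle between case0's own z axis and vertical below 0.1 rad) or (horizontal distance between case0 and outline2 below 0.009 m and angle between the x axis of case0 and the x axis of deck, either way round below 0.12 rad and z of case0 in the frame of deck below 0.025 m and angle between case0's own z axis and vertical below 0.1 rad) or (horizontal distance between case0 and outline3 below 0.009 m and angle between the x axis of case0 and the x axis of deck, either way round below 0.12 rad and z of case0 in the frame of deck below 0.025 m and angle between case0's own z axis and vertical below 0.1 rad) or (horizontal distance between case0 and outline4 below 0.009 m and angle between the x axis of case0 and the x axis of deck, either way round below 0.12 rad and z of case0 in the frame of deck below 0.025 m and angle between case0's own z axis and vertical below 0.1 rad)) and ((horizontal distance between case1 and outline0 below 0.009 m and angle between the x axis of case1 and the y axis of deck, either way round below 0.12 rad and z of case1 in the frame of deck below 0.025 m and angle between case1's own z axis and vertical below 0.1 rad) or (horizontal distance between case1 and outline1 below 0.009 m and angle between the x axis of case1 and the y axis of deck, either way round below 0.12 rad and z of case1 in the frame of deck below 0.025 m and angle between case1's own z axis and vertical below 0.1 rad) or (horizontal distance between case1 and outline2 below 0.009 m and angle between the x axis of case1 and the x axis of deck, either way round below 0.12 rad and z of case1 in the frame of deck below 0.025 m and angle between case1's own z axis and vertical below 0.1 rad) or (horizontal distance between case1 and outline3 below 0.009 m and angle between the x axis of case1 and the x axis of deck, either way round below 0.12 rad and z of case1 in the frame of deck below 0.025 m and angle between case1's own z axis and vertical below 0.1 rad) or (horizontal distance between case1 and outline4 below 0.009 m and angle between the x axis of case1 and the x axis of deck, either way round below 0.12 rad and z of case1 in the frame of deck below 0.025 m and angle between case1's own z axis and vertical below 0.1 rad)) and ((horizontal distance between case2 and outline0 below 0.009 m and angle between the x axis of case2 and the y axis of deck, either way round below 0.12 rad and z of case2 in the frame of deck below 0.025 m and angle between case2's own z axis and vertical below 0.1 rad) or (horizontal distance between case2 and outline1 below 0.009 m and angle between the x axis of case2 and the y axis of deck, either way round below 0.12 rad and z of case2 in the frame of deck below 0.025 m and angle between case2's own z axis and vertical below 0.1 rad) or (horizontal distance between case2 and outline2 below 0.009 m and angle between the x axis of case2 and the x axis of deck, either way round below 0.12 rad and z of case2 in the frame of deck below 0.025 m and angle between case2's own z axis and vertical below 0.1 rad) or (horizontal distance between case2 and outline3 below 0.009 m and angle between the x axis of case2 and the x axis of deck, either way round below 0.12 rad and z of case2 in the frame of deck below 0.025 m and angle between case2's own z axis and vertical below 0.1 rad) or (horizontal distance between case2 and outline4 below 0.009 m and angle between the x axis of case2 and the x axis of deck, either way round below 0.12 rad and z of case2 in the frame of deck below 0.025 m and angle between case2's own z axis and vertical below 0.1 rad)) and ((horizontal distance between case3 and outline0 below 0.009 m and angle between the x axis of case3 and the y axis of deck, either way round below 0.12 rad and z of case3 in the frame of deck below 0.025 m and angle between case3's own z axis and vertical below 0.1 rad) or (horizontal distance between case3 and outline1 below 0.009 m and angle between the x axis of case3 and the y axis of deck, either way round below 0.12 rad and z of case3 in the frame of deck below 0.025 m and angle between case3's own z axis and vertical below 0.1 rad) or (horizontal distance between case3 and outline2 below 0.009 m and angle between the x axis of case3 and the x axis of deck, either way round below 0.12 rad and z of case3 in the frame of deck below 0.025 m and angle between case3's own z axis and vertical below 0.1 rad) or (horizontal distance between case3 and outline3 below 0.009 m and angle between the x axis of case3 and the x axis of deck, either way round below 0.12 rad and z of case3 in the frame of deck below 0.025 m and angle between case3's own z axis and vertical below 0.1 rad) or (horizontal distance between case3 and outline4 below 0.009 m and angle between the x axis of case3 and the x axis of deck, either way round below 0.12 rad and z of case3 in the frame of deck below 0.025 m and angle between case3's own z axis and vertical below 0.1 rad)) and ((horizontal distance between case4 and outline0 below 0.009 m and angle between the x axis of case4 and the y axis of deck, either way round below 0.12 rad and z of case4 in the frame of deck below 0.025 m and angle between case4's own z axis and vertical below 0.1 rad) or (horizontal distance between case4 and outline1 below 0.009 m and angle between the x axis of case4 and the y axis of deck, either way round below 0.12 rad and z of case4 in the frame of deck below 0.025 m and angle between case4's own z axis and vertical below 0.1 rad) or (horizontal distance between case4 and outline2 below 0.009 m and angle between the x axis of case4 and the x axis of deck, either way round below 0.12 rad and z of case4 in the frame of deck below 0.025 m and angle between case4's own z axis and vertical below 0.1 rad) or (horizontal distance between case4 and outline3 below 0.009 m and angle between the x axis of case4 and the x axis of deck, either way round below 0.12 rad and z of case4 in the frame of deck below 0.025 m and angle between case4's own z axis and vertical below 0.1 rad) or (horizontal distance between case4 and outline4 below 0.009 m and angle between the x axis of case4 and the x axis of deck, either way round below 0.12 rad and z of case4 in the frame of deck below 0.025 m and angle between case4's own z axis and vertical below 0.1 rad)) and ((horizontal distance between case0 and outline0 below 0.009 m and angle between the x axis of case0 and the y axis of deck, either way round below 0.12 rad and z of case0 in the frame of deck below 0.025 m and angle between case0's own z axis and vertical below 0.1 rad) or (horizontal distance between case1 and outline0 below 0.009 m and angle between the x axis of case1 and the y axis of deck, either way round below 0.12 rad and z of case1 in the frame of deck below 0.025 m and angle between case1's own z axis and vertical below 0.1 rad) or (horizontal distance between case2 and outline0 below 0.009 m and angle between the x axis of case2 and the y axis of deck, either way round below 0.12 rad and z of case2 in the frame of deck below 0.025 m and angle between case2's own z axis and vertical below 0.1 rad) or (horizontal distance between case3 and outline0 below 0.009 m and angle between the x axis of case3 and the y axis of deck, either way round below 0.12 rad and z of case3 in the frame of deck below 0.025 m and angle between case3's own z axis and vertical below 0.1 rad) or (horizontal distance between case4 and outline0 below 0.009 m and angle between the x axis of case4 and the y axis of deck, either way round below 0.12 rad and z of case4 in the frame of deck below 0.025 m and angle between case4's own z axis and vertical below 0.1 rad)) and ((horizontal distance between case0 and outline1 below 0.009 m and angle between the x axis of case0 and the y axis of deck, either way round below 0.12 rad and z of case0 in the frame of deck below 0.025 m and angle between case0's own z axis and vertical below 0.1 rad) or (horizontal distance between case1 and outline1 below 0.009 m and angle between the x axis of case1 and the y axis of deck, either way round below 0.12 rad and z of case1 in the frame of deck below 0.025 m and angle between case1's own z axis and vertical below 0.1 rad) or (horizontal distance between case2 and outline1 below 0.009 m and angle between the x axis of case2 and the y axis of deck, either way round below 0.12 rad and z of case2 in the frame of deck below 0.025 m and angle between case2's own z axis and vertical below 0.1 rad) or (horizontal distance between case3 and outline1 below 0.009 m and angle between the x axis of case3 and the y axis of deck, either way round below 0.12 rad and z of case3 in the frame of deck below 0.025 m and angle between case3's own z axis and vertical below 0.1 rad) or (horizontal distance between case4 and outline1 below 0.009 m and angle between the x axis of case4 and the y axis of deck, either way round below 0.12 rad and z of case4 in the frame of deck below 0.025 m and angle between case4's own z axis and vertical below 0.1 rad))), for 0.2 s.
4. the bar is shut again (value of joint bar below 0.07 rad), for 0.2 s.
5. the T-knob is tight again (value of joint screw between -0.25 and 0.25 rad and value of joint bar below 0.07 rad), for 0.2 s.
At the end, for the whole second after the job is handed in: every case present stands upright (within 0.1 rad) on the deck, its centre within 9 mm of an outline's centre and its long side within 0.12 rad of the outline's, both outlines next to the pillar filled; the bar within 0.07 rad of shut, the T-knob within 0.25 rad of tight; all at rest (all of step 3 and all of step 5 and linear speed of each of case0, case1, case2, case3, case4 below 0.02 m/s); the robot touches nothing.
It fails at once if one of the other things on the worktop is shifted more than 5 cm or tipped over (distance of any of sprayer, gel_jar, steel_dish, applicator, lamp_tube, glove_box from where it was at the start of the episode above 0.05 m or angle between any of sprayer, gel_jar, steel_dish, applicator, lamp_tube, glove_box's own z axis and vertical above 0.5 rad).
Of case0, case1, case2, case3, case4 only 3 to 5 are there at a start; the rules pass over those that are not, and their reading is None.
At some moment in a run one of case0, case1, case2, case3, case4 may be knocked a few centimetres aside while the robot is not near it.
Once in a run the grip may slacken for a moment while it holds something.
It also fails if it takes over 210 s, if anything falls off the work surface, if the arm or the gripper's body presses on something with over 40 N, if the wrist force passes 120 N, or if a joint passes its speed limit or range.

## Robot

A 6-joint arm with a two-finger parallel gripper is mounted at the origin on the work surface. World frame = base frame: x ahead of the robot, y to its left, z up, the work surface at z = 0. Lengths are in m, angles in rad, forces in N, time in s.
With the tool pointing down it reaches from about 0.325 to 0.9 m from the base axis. Payload 6.1 kg.
Tool frame: the origin (TCP) lies on the centre line of the jaws, within the pads' length; the fingertips stand 22 mm ahead of it and the grasp point (between the pads) lies 3 mm ahead of it; x points along the fingers, z is the direction in which the jaws open and shut, and the axes are right-handed (so a half turn about x gives the same grasp; the last joint's range is limited). The gripper opens to 87 mm and grips with 3 to 60 N. Pads are 19 mm wide; open, the fingers measure 117 mm over their backs; the gripper's body (75 mm by 190 mm) begins 51 mm behind the grasp point.
Start: joints at [0.997, 0.22, 1.526, -0, 1.395, -0.126], TCP at [0.271, 0.563, 0.245] pointing down, gripper open.
Joint ranges: [-2.98, 2.98], [-0.91, 2.08], [0.09, 2.57], [-1.24, 4.39], [0.2, 2.65], [-2.68, 2.68]. Speed limits (rad/s): [2.57, 2.57, 3.01, 3.14, 3.14, 3.14].

## Interface

Orientations are given as a rotation vector (axis times angle).
In Python, from workcell import robot gives the robot as it stands. Calls block until the motion is done:
- robot.move_to(position, orientation): joint-space move of the TCP to a pose.
- robot.line_to(position, rot=None, feed=0.15, f_stop=None): straight line of the TCP; rot=None keeps the orientation; feed is the mean speed in m/s. With f_stop (N) it stops when the force on the tool has changed by that much, and returns True; else False.
- robot.move_joints(angles): joint-space move.
- robot.release() and robot.close_gripper(f_grip=None): open the fingers fully, or close them until they stop; f_grip is the grip in N (None keeps the last).
- robot.hold(seconds).
- robot.solve_ik(position, orientation): joint angles nearest the present ones, or None.
- robot.camera(name): name is "side" or "top"; returns a dict with "color" (420x560x3 uint8, red, green, blue), "range_z" (420x560 float32, m along the optical axis (not along the pixel's ray), 0 where there is no reading), "mtx" (3x3 intrinsics, pixels), "eye" and "orientation" of the camera in the world. Camera axes: x right, y down, z forward; pixel columns grow to the right and rows downward; lengths in m; the calibration is good to about 2 mm. A picture is of the moment at which its call begins.
A pose or a line that the arm cannot do raises robot.Unreachable and nothing moves.
- robot.job_done(): hands the job in, once; it reports no verdict.
Trained networks look in a picture, given as the dict that the camera call returned (one of the last four; its "shot" number tells which), for a name from the list of things; names that differ only in an ending like _2 or _b are one class to them, and where a whole thing is asked for, a point or a joint stands for the part that bears it (a point fixed in the world has none). Each returns a list of dicts, best first, with "p" (0 to 1); they miss things now and then, are a little off and sometimes report something else, mostly with a low value. They report only what shows in the picture. A call takes as long as a camera call. They do not tell look-alikes from the thing itself.
- robot.trace(target, picture): "region" (420x560 bool, what is visible of it) and "location" ([column, row] in pixels, amid what is visible of it).
- robot.spot_point(target, picture): "location" ([column, row] in pixels: a listed point, or the origin of a listed thing).
Readings, each from a call of its own:
- robot.get_t(): time.
- robot.get_joints(): joint angles.
- robot.get_joint_vel(): joint speeds.
- robot.get_effort(): joint torques, N m.
- robot.get_position(): TCP position.
- robot.get_orientation(): TCP orientation.
- robot.get_contact_force(): force on the tool from outside, world axes, zero at the start.
- robot.get_moment(): the same for the moment, N m.
- robot.get_finger_gap(): finger opening in m.
Only numpy, scipy, OpenCV 4.12 (cv2) and the standard library are available. Lean on these libraries where they do the work, as an engineer would, in place of code of your own. Each camera call takes 0.05 s, during which the arm holds its last target.

## Working session

There is one attempt and no reset: what is moved stays moved. The work goes in short steps, each a Python script; the robot and the scene stay as the last script left them, time stands still between calls to the robot, and variables do not carry over. Pictures are saved under pics/ and viewed, and the job is handed in when it is done.

```bash
mkdir -p pics; ls; cat > h.py <<'E'
import numpy as np, cv2
from scipy.spatial.transform import Rotation as R
from workcell import robot
def camR(c):
    o=np.array(c["orientation"],float)
    return o if o.shape==(3,3) else R.from_rotvec(o).as_matrix()
def world(c,u,v,z=None):
    """pixel->world by range (z None) or plane z"""
    M=camR(c); K=c["mtx"]; r=M@np.array([(u-K[0,2])/K[0,0],(v-K[1,2])/K[1,1],1.0])
    e=np.array(c["eye"])
    if z is None:
        return e+r*c["range_z"][int(round(v)),int(round(u))]
    return e+r*(z-e[2])/r[2]
def proj(c,p):
    q=camR(c).T@(np.array(p)-np.array(c["eye"])); K=c["mtx"]
    return np.array([K[0,0]*q[0]/q[2]+K[0,2],K[1,1]*q[1]/q[2]+K[1,2]])
def cloud(c):
    d=c["range_z"];K=c["mtx"];v,u=np.indices(d.shape)
    P=np.stack([(u-K[0,2])/K[0,0]*d,(v-K[1,2])/K[1,1]*d,d],-1)
    W=P@camR(c).T+np.array(c["eye"]); W[d==0]=np.nan
    return W
def save(c,n): cv2.imwrite("pics/"+n,c["color"][:,:,::-1])
def down(yaw):
    """tool x down; jaw (z) direction at angle yaw from world x"""
    x=np.array([0,0,-1.]);z=np.array([np.cos(yaw),np.sin(yaw),0]);y=np.cross(z,x)
    return R.from_matrix(np.stack([x,y,z],1)).as_rotvec()
E
python3 - <<'E'
from h import *
for n in("top","side"):
    c=robot.camera(n); save(c,n+"0.png"); print(n,c["eye"],c["mtx"].tolist(),camR(c).round(3).tolist(),c.get("shot"))
print(robot.get_t(),robot.get_orientation(),down(0))
E
```

```text
pics
top [ 0.29133893 -0.00612609  1.89716078] [[541.6567105483248, 0.0, 284.0917045610659], [0.0, 541.6567105483248, 216.52015125766442], [0.0, 0.0, 1.0]] [[-0.024, -0.992, 0.121], [-1.0, 0.024, -0.002], [-0.001, -0.121, -0.993]] 1
side [-0.28529697  1.27973699  1.02079748] [[544.5405955029509, 0.0, 285.65368312455655], [0.0, 544.5405955029509, 209.90012718933727], [0.0, 0.0, 1.0]] [[-0.849, -0.258, 0.46], [-0.527, 0.444, -0.724], [-0.018, -0.858, -0.513]] 2
0.1 [-0.87415808  1.38999528  0.87293165] [0.         1.57079633 0.        ]
```

View pics/top0.png

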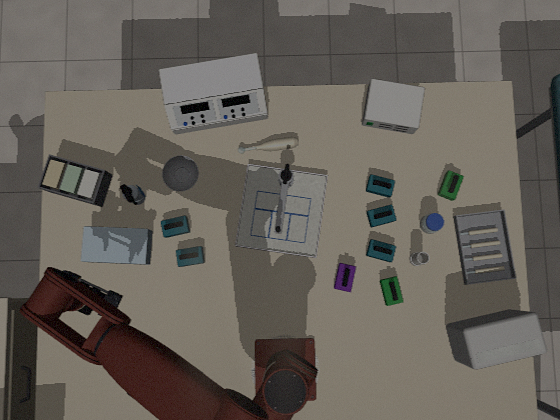

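View pics/side0.png

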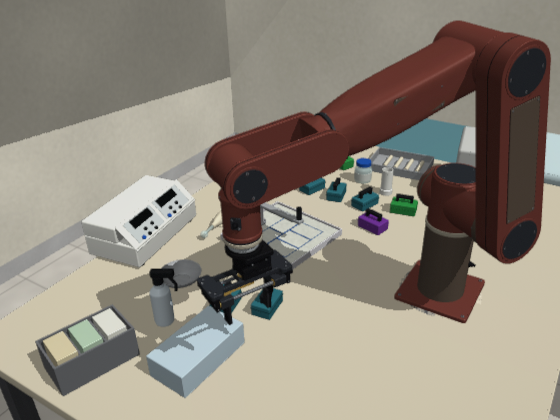

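```bash
cat >> h.py <<'E'
def teal(c,W=None):
    hsv=cv2.cvtColor(c["color"],cv2.COLOR_RGB2HSV)
    return (hsv[...,0]>84)&(hsv[...,0]<100)&(hsv[...,1]>140)
def cases(c,verbose=False):
    """teal cases from top view: centre of teal top face + angle of long axis (world)"""
    m=teal(c).astype(np.uint8); m=cv2.morphologyEx(m,cv2.MORPH_CLOSE,np.ones((7,7)))
    n,l,s,ce=cv2.connectedComponentsWithStats(m); out=[]
    W=cloud(c)
    for i in range(1,n):
        if s[i,4]<150: continue
        v,u=np.where(l==i); z=W[v,u,2]
        k=(z>np.nanpercentile(z,50)-0.012)
        zt=np.nanmedian(z)
        P=np.array([world(c,a,b,zt)[:2] for a,b in zip(u[k],v[k])])
        r=cv2.minAreaRect((P*1000).astype(np.float32)); (w,h)=r[1]; a=np.deg2rad(r[2]+(0 if w>h else 90))
        out.append(dict(c=np.array(r[0])/1000,a=(a+np.pi/2)%np.pi-np.pi/2,size=(max(w,h),min(w,h)),zt=zt,px=ce[i],area=s[i,4]))
    return out
E
python3 - <<'E'
from h import *
c=robot.camera("top")
for o in cases(c): print(o)
for t in("case0","deck","bar_handle","knob_grip","outline0","outline2","steel_dish","glove_box","sprayer"):
    for d in robot.spot_point(t,c): print(t,round(d["p"],2),np.round(d["location"],1))
im=c["color"]
cv2.imwrite("pics/crop1.png",cv2.resize(im[140:270,225:345],None,fx=4.6,fy=4.6,interpolation=cv2.INTER_CUBIC)[:,:,::-1])
cv2.imwrite("pics/crop2.png",np.hstack([cv2.resize(im[170:310,330:470],None,fx=4,fy=4),cv2.resize(im[190:290,150:210],None,fx=4,fy=5.6)])[:,:,::-1])
E
```

```text
{'c': array([ 0.86490741, -1.09842273]), 'a': np.float64(-0.08504645151502643), 'size': (294.3321533203125, 23.971097946166992), 'zt': np.float64(-0.19844041784418587), 'px': array([556.84528302, 126.99622642]), 'area': np.int32(265)}
{'c': array([ 0.61844348, -0.34634311]), 'a': np.float64(1.2624992116273996), 'size': (87.61672973632812, 59.290382385253906), 'zt': np.float64(0.04234814427825784), 'px': array([379.7706422 , 185.52752294]), 'area': np.int32(436)}
{'c': array([ 0.51323682, -0.34520944]), 'a': np.float64(-1.3372887645200948), 'size': (86.277099609375, 56.44350051879883), 'zt': np.float64(0.043389442050122407), 'px': array([380.9504717 , 215.48584906]), 'area': np.int32(424)}
{'c': array([ 0.39320142, -0.33778806]), 'a': np.float64(1.279149827394793), 'size': (85.75785064697266, 57.67446517944336), 'zt': np.float64(0.042482370378388645), 'px': array([380.56976744, 250.27906977]), 'area': np.int32(430)}
case0 0.91 [345.8 279.6]
case0 0.81 [190. 254.]
case0 0.8 [449.4 188. ]
case0 0.79 [378.8 253.1]
case0 0.78 [376.7 187.6]
case0 0.63 [172.2 226.9]
case0 0.61 [383.2 217.1]
case0 0.59 [392.3 286. ]
deck 0.65 [278.1 216.6]
bar_handle 0.68 [277.1 229.7]
bar_handle 0.59 [378.5 250.3]
bar_handle 0.58 [428.6 223.5]
bar_handle 0.34 [263.6 220.4]
knob_grip 0.6 [287.9 174.8]
outline0 0.9 [268.  201.7]
outline0 0.89 [296.7 230.8]
outline0 0.87 [277.4 228.9]
outline0 0.76 [297.3 203.4]
outline0 0.67 [262.6 222.9]
outline2 0.9 [268.  201.7]
outline2 0.89 [296.7 230.8]
outline2 0.87 [277.4 228.9]
outline2 0.76 [297.3 203.4]
outline2 0.67 [262.6 222.9]
steel_dish 0.79 [182.  176.3]
glove_box 0.71 [118.8 245.5]
glove_box 0.67 [296.7 206. ]
sprayer 0.9 [136.4 193.4]
```

View pics/crop1.png

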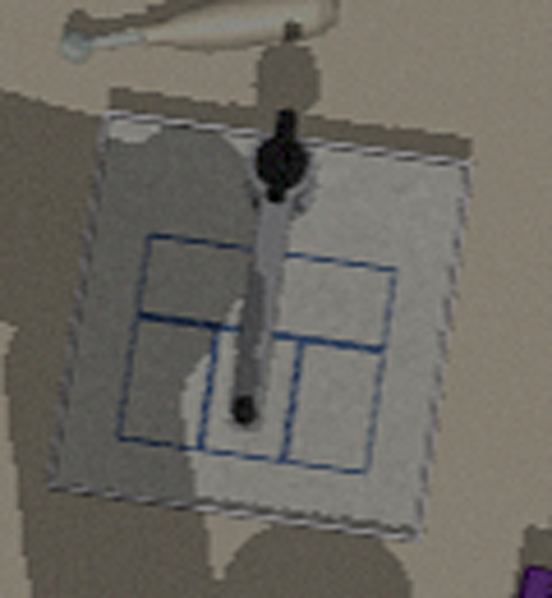

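View pics/crop2.png

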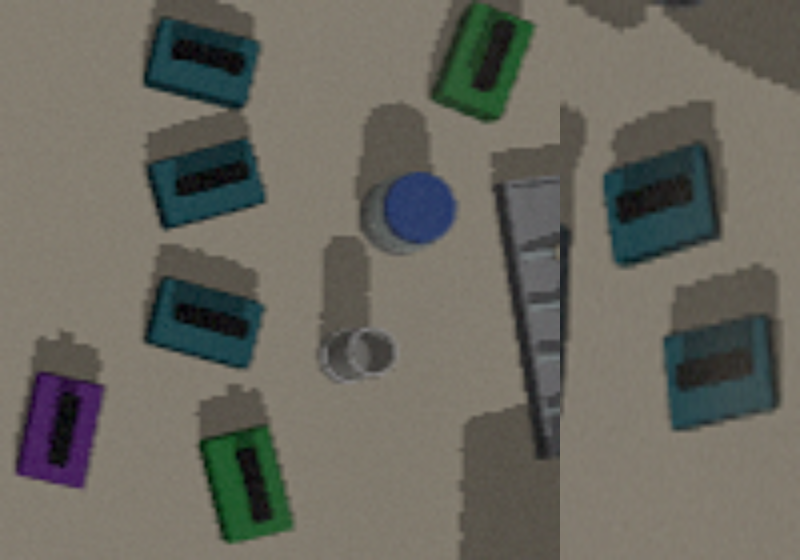

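```bash
cat >> h.py <<'E'
def rect(P):
    r=cv2.minAreaRect((P[:,:2]*1000).astype(np.float32)); (w,h)=r[1]; a=np.deg2rad(r[2]+(0 if w>h else 90))
    return np.array(r[0])/1000,(a+np.pi/2)%np.pi-np.pi/2,(round(max(w,h)),round(min(w,h)))
def blobs(c,m,lo,hi,mn=10,zplane=None):
    """clusters of mask m with height in lo..hi -> centre, angle, size"""
    W=cloud(c); k=(m&(W[...,2]>lo)&(W[...,2]<hi)).astype(np.uint8)
    n,l,s,ce=cv2.connectedComponentsWithStats(k,connectivity=8); out=[]
    for i in range(1,n):
        if s[i,4]<mn: continue
        v,u=np.where(l==i); z=zplane or np.nanmedian(W[v,u,2])
        P=np.array([world(c,a,b,z)[:2] for a,b in zip(u,v)])
        q=P-P.mean(0); w,V=np.linalg.eigh(q.T@q/len(q)); a=np.arctan2(V[1,1],V[0,1])
        cc,ra,sz=rect(P)
        out.append(dict(c=P.mean(0).round(4),rc=cc.round(4),a=round(float((a+np.pi/2)%np.pi-np.pi/2),3),ra=round(ra,3),sz=sz,L=(np.sqrt(12*w[::-1])*1000).round(),z=round(float(np.nanmedian(W[v,u,2])),4),px=ce[i].round(1),n=s[i,4]))
    return out
def dark(c): return c["color"].max(2)<45
E
python3 - <<'E'
from h import *
c=robot.camera("top")
hsv=cv2.cvtColor(c["color"],cv2.COLOR_RGB2HSV)
print([hsv[int(v),int(u)].tolist() for u,v in((190,262),(175,235),(380,192),(268,195),(268,188))])
W=cloud(c)
m=(hsv[...,0]>100)&(hsv[...,0]<120)&(hsv[...,1]>90); m[:180]=0;m[260:]=0;m[:,:235]=0;m[:,330:]=0
v,u=np.where(m); P=np.array([world(c,a,b,.02) for a,b in zip(u,v)]); print(len(u),rect(P),np.nanmedian(W[v,u,2]))
print("handles");
for b in blobs(c,dark(c),.05,.085): print(b)
print("knob/bar")
for b in blobs(c,dark(c),.118,.16,3): print(b)
print("bar")
k=np.zeros((420,560),bool);k[160:240,260:310]=1
for b in blobs(c,k,.085,.115,10): print(b)
print("teal")
mt=(hsv[...,0]>84)&(hsv[...,0]<102)&(hsv[...,1]>90)
for b in blobs(c,mt,.03,.05,30): print(b)
E
```

```text
[[97, 79, 81], [85, 27, 56], [94, 136, 79], [30, 9, 86], [24, 15, 87]]
156 (array([0.52110175, 0.00404263]), np.float64(1.4047690054849586), (186, 159)) 0.02215307278811718
handles
{'c': array([0.7375, 0.7824]), 'rc': array([0.7372, 0.7817]), 'a': 1.455, 'ra': np.float64(1.547), 'sz': (24, 7), 'L': array([22.,  8.]), 'z': 0.0647, 'px': array([ 53.3, 157.9]), 'n': np.int32(14)}
{'c': array([0.7164, 0.7137]), 'rc': array([0.7174, 0.7112]), 'a': 1.433, 'ra': np.float64(1.547), 'sz': (31, 7), 'L': array([33.,  8.]), 'z': 0.067, 'px': array([ 72.8, 163.3]), 'n': np.int32(14)}
{'c': array([0.6295, 0.6129]), 'rc': array([0.6283, 0.6127]), 'a': -0.303, 'ra': np.float64(-0.315), 'sz': (119, 18), 'L': array([117.,  15.]), 'z': 0.0674, 'px': array([101.6, 187.5]), 'n': np.int32(134)}
{'c': array([ 0.6155, -0.5929]), 'rc': array([ 0.6153, -0.5916]), 'a': -0.417, 'ra': np.float64(-0.432), 'sz': (62, 18), 'L': array([63., 15.]), 'z': 0.0669, 'px': array([453.4, 183.2]), 'n': np.int32(78)}
{'c': array([ 0.6204, -0.3484]), 'rc': array([ 0.6206, -0.348 ]), 'a': 1.294, 'ra': np.float64(1.281), 'sz': (
[... 5468 characters left out ...]
9, 57), 'L': array([91., 64.]), 'z': 0.0419, 'px': array([381. , 215.7]), 'n': np.int32(323)}
{'c': array([0.4903, 0.3712]), 'rc': array([0.4929, 0.369 ]), 'a': -1.396, 'ra': np.float64(-1.365), 'sz': (87, 58), 'L': array([91., 64.]), 'z': 0.0416, 'px': array([173.6, 227. ]), 'n': np.int32(270)}
{'c': array([ 0.3926, -0.337 ]), 'rc': array([ 0.3932, -0.3389]), 'a': 1.28, 'ra': np.float64(1.279), 'sz': (87, 57), 'L': array([92., 64.]), 'z': 0.0408, 'px': array([380.4, 250.4]), 'n': np.int32(318)}
{'c': array([0.3798, 0.3473]), 'rc': array([0.3856, 0.3434]), 'a': 0.409, 'ra': np.float64(0.197), 'sz': (55, 35), 'L': array([60., 30.]), 'z': 0.0412, 'px': array([180.6, 259. ]), 'n': np.int32(84)}
```

```bash
cat > deckfit.py <<'E'
from h import *
from scipy.optimize import least_squares
O=[(48,48,58,90),(48,-48,58,90),(-32,-64,90,58),(-32,0,90,58),(-32,64,90,58)]
seg=[]
for x,y,a,b in O:
    for s in(-1,1):
        seg.append(((x-a/2,y+s*(b/2-1)),(x+a/2,y+s*(b/2-1)))); seg.append(((x+s*(a/2-1),y-b/2),(x+s*(a/2-1),y+b/2)))
A=np.array([s[0] for s in seg],float)/1000;B=np.array([s[1] for s in seg],float)/1000
def fit(c,p0):
    hsv=cv2.cvtColor(c["color"],cv2.COLOR_RGB2HSV)
    m=(hsv[...,0]>100)&(hsv[...,0]<122)&(hsv[...,1]>80); m[:180]=0;m[260:]=0;m[:,:235]=0;m[:,330:]=0
    v,u=np.where(m); P=np.array([world(c,a,b,.02)[:2] for a,b in zip(u,v)])
    def res(p):
        cs,sn=np.cos(p[2]),np.sin(p[2]); q=(P-p[:2])@np.array([[cs,-sn],[sn,cs]])
        d=B-A; t=np.clip(((q[:,None]-A)*d).sum(-1)/(d*d).sum(-1),0,1)
        return np.linalg.norm(q[:,None]-A-t[...,None]*d,axis=-1).min(1)*1000
    r=least_squares(res,p0,loss="soft_l1",x_scale=[.01,.01,.05],diff_step=1e-4); return r.x,len(u),np.median(res(r.x))
if __name__=="__main__":
    c=robot.camera("top")
    p,n,e=fit(c,[.521,.004,-.166]); print(p,n,e)
    cs,sn=np.cos(p[2]),np.sin(p[2])
    print("pillar",p[:2]+.13*np.array([cs,sn]),"handle",p[:2]-.055*np.array([cs,sn]))
    pil=np.array([.648,-.018])
    q0=np.array(robot.get_joints())
    for k in (0,1):
        y=p[2]+np.pi/2+k*np.pi
        for zz in(.25,.142): print(k,zz,np.round(robot.solve_ik([*pil,zz],down(y)),3))
    d=cases(c)
    for d in robot.spot_point("sprayer",c): print(d["p"],world(c,*d["location"],z=0))
E
python3 deckfit.py
```

```text
[ 0.51920543  0.00771646 -0.16927295] 177 1.0811465924829426
pillar [ 0.64734741 -0.01418409] handle [0.46499152 0.01698207]
0 0.25 [-0.149  0.272  1.455 -0.     1.415 -1.551]
0 0.142 [-0.149  0.361  1.553 -0.     1.228 -1.551]
1 0.25 [-0.149  0.272  1.455  0.     1.415  1.591]
1 0.142 [-0.149  0.361  1.553  0.     1.228  1.591]
0.55 [0.60295991 0.50175414 0.        ]
```

```bash
python3 - <<'E'
from deckfit import *
c=robot.camera("top")
for dx in(-3,0,3):
  for dy in(-4,0,4):
    p,n,e=fit(c,[.521+dx/1000,.004+dy/1000,-.166]); print(p.round(4),n,e)
im=cv2.resize(c["color"],None,fx=6,fy=6,interpolation=cv2.INTER_CUBIC)
p=[.521,.004,-.166]
cs,sn=np.cos(p[2]),np.sin(p[2])
for a,b in zip(A,B):
    q=[proj(c,[p[0]+cs*t[0]-sn*t[1],p[1]+sn*t[0]+cs*t[1],.02]) for t in(a,b)]
    cv2.line(im,*[tuple(((t+.5)*6).astype(int).tolist()) for t in q],(255,0,0),1)
cv2.imwrite("pics/deckov.png",im[175*6:265*6,240*6:335*6][:,:,::-1])
E
```

```text
[ 5.181e-01  2.000e-04 -1.657e-01] 174 1.206535456888834
[ 5.181e-01  2.000e-04 -1.657e-01] 174 1.2064491214954804
[ 0.5193  0.0076 -0.1691] 174 1.0495019908940937
[ 5.215e-01  1.000e-04 -1.488e-01] 174 2.0426409193296626
[ 0.5193  0.0076 -0.1685] 174 1.0733787536831731
[ 0.5193  0.0076 -0.1685] 174 1.0733784214859226
[ 5.226e-01 -4.000e-04 -1.608e-01] 174 1.341735767912018
[ 0.5238  0.0069 -0.1676] 174 1.3291530547210955
[ 0.5238  0.0069 -0.1676] 174 1.3293233546030903
```

View pics/deckov.png

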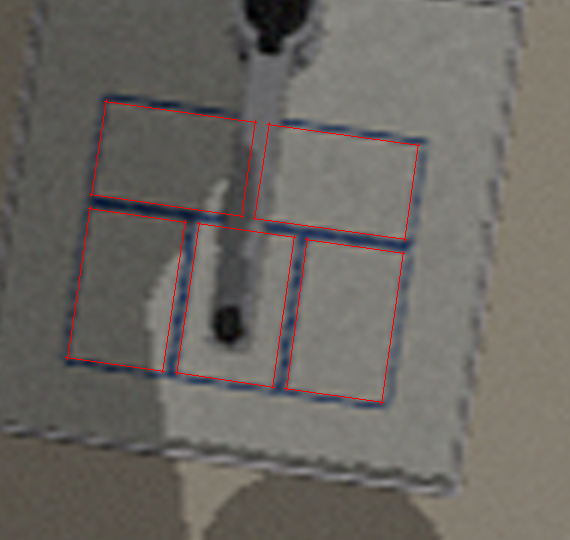

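```bash
python3 - <<'E'
import deckfit as D
from deckfit import *
c=robot.camera("top")
for g in(-1,0,1,2,3):
  seg=[]
  for x,y,a,b in O:
    a+=2*g;b+=2*g
    for s in(-1,1):
        seg.append(((x-a/2,y+s*(b/2)),(x+a/2,y+s*(b/2)))); seg.append(((x+s*(a/2),y-b/2),(x+s*(a/2),y+b/2)))
  D.A=np.array([s[0] for s in seg],float)/1000;D.B=np.array([s[1] for s in seg],float)/1000
  S=set()
  for dx in(-3,0,3):
    for dy in(-4,0,4):
      p,n,e=fit(c,[.521+dx/1000,.004+dy/1000,-.166]); S.add((round(e,2),*p.round(3)))
  print(g,sorted(S)[:3])
E
```

```text
-1 [(np.float64(1.11), np.float64(0.518), np.float64(0.0), np.float64(-0.169)), (np.float64(1.13), np.float64(0.519), np.float64(0.008), np.float64(-0.172)), (np.float64(1.17), np.float64(0.518), np.float64(0.0), np.float64(-0.167))]
0 [(np.float64(1.3), np.float64(0.521), np.float64(0.006), np.float64(-0.167)), (np.float64(1.34), np.float64(0.52), np.float64(0.001), np.float64(-0.166))]
1 [(np.float64(0.64), np.float64(0.521), np.float64(0.002), np.float64(-0.167)), (np.float64(0.64), np.float64(0.521), np.float64(0.005), np.float64(-0.167)), (np.float64(0.65), np.float64(0.521), np.float64(0.002), np.float64(-0.167))]
2 [(np.float64(0.53), np.float64(0.521), np.float64(0.003), np.float64(-0.168)), (np.float64(0.54), np.float64(0.521), np.float64(0.003), np.float64(-0.168)), (np.float64(0.54), np.float64(0.521), np.float64(0.003), np.float64(-0.167))]
3 [(np.float64(1.14), np.float64(0.521), np.float64(0.003), np.float64(-0.17))]
```

```bash
cat >> h.py <<'E'
DK=np.array([.521,.003]); DY=-.168
EX=np.array([np.cos(DY),np.sin(DY)]); EY=np.array([-EX[1],EX[0]])
def deck(x,y): return DK+EX*x/1000+EY*y/1000
PIL=np.array([.6485,-.0187])
def F(): return np.round(robot.get_contact_force(),2),np.round(robot.get_moment(),3)
E
python3 - <<'E'
from h import *
robot.move_to([*PIL,.25],down(DY+np.pi/2))
print(robot.get_t(),np.round(robot.get_joints(),3))
print(robot.line_to([*PIL,.142],feed=.1,f_stop=15), robot.get_position(),F())
robot.close_gripper(20); print(robot.get_finger_gap(),F(),robot.get_t())
q=np.array(robot.get_joints())
for d in(.06,.12,.2):
    t=q.copy();t[5]+=d; robot.move_joints(t); print(d,np.round(robot.get_joints()[5]-q[5],3),F(),R.from_rotvec(robot.get_orientation()).as_matrix()[:2,2].round(3),robot.get_finger_gap())
print(robot.get_t())
E
```

```text
3.3167 [-0.149  0.273  1.454  0.     1.415 -1.553]
False [ 0.64916841 -0.01881164  0.1430382 ] (array([0.05, 0.28, 0.02]), array([ 0.004,  0.009, -0.003]))
0.01854582583641723 (array([-0.23,  3.23, -0.26]), array([ 0.459, -0.118,  0.042])) 5.6667
0.06 0.059 (array([-0.17,  1.65,  0.06]), array([ 0.232, -0.06 , -0.046])) [0.224 0.975] 0.01907587305746319
0.12 0.118 (array([ 1.23,  1.94, -0.31]), array([ 0.38 , -0.028, -0.006])) [0.282 0.96 ] 0.018712612767111912
0.2 0.197 (array([ 0.25,  2.74, -0.11]), array([ 0.579, -0.124, -0.01 ])) [0.356 0.934] 0.018852136184483812
6.4167
```

```bash
python3 - <<'E'
from h import *
q=np.array(robot.get_joints())
for d in(.1,.2,.3):
    t=q.copy();t[5]+=d; robot.move_joints(t); print(d,F(),robot.get_finger_gap())
c=robot.camera("side"); u,v=proj(c,[*PIL,.13]).astype(int)
cv2.imwrite("pics/k1.png",cv2.resize(c["color"][v-50:v+50,u-60:u+60],None,fx=6,fy=6,interpolation=cv2.INTER_CUBIC)[:,:,::-1]); print(u,v)
c=robot.camera("top"); save(c,"k1t.png")
E
```

```text
0.1 (array([1.42, 3.04, 0.23]), array([ 0.49 , -0.187, -0.068])) 0.018630981059126174
0.2 (array([ 2.17,  3.65, -0.18]), array([ 0.695, -0.268, -0.022])) 0.018425490678628427
0.3 (array([ 2.34,  4.22, -0.03]), array([ 0.765, -0.431, -0.027])) 0.018401214736027894
258 193
```

View pics/k1.png

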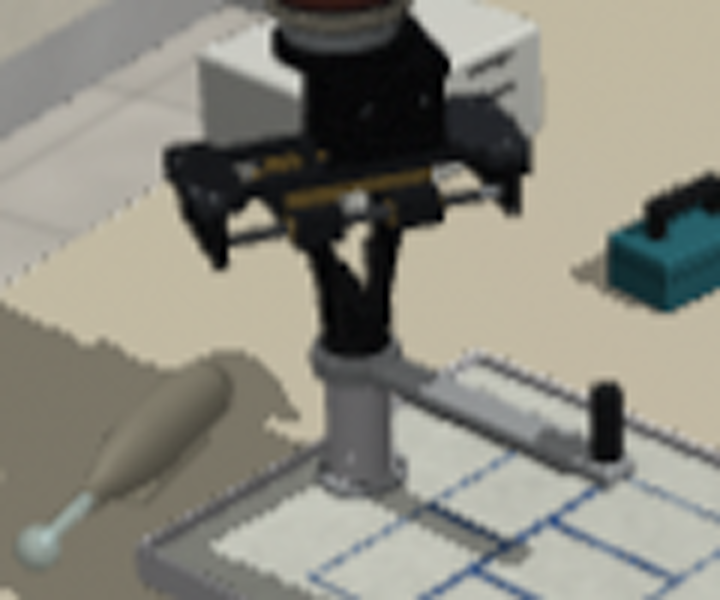

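View pics/k1t.png

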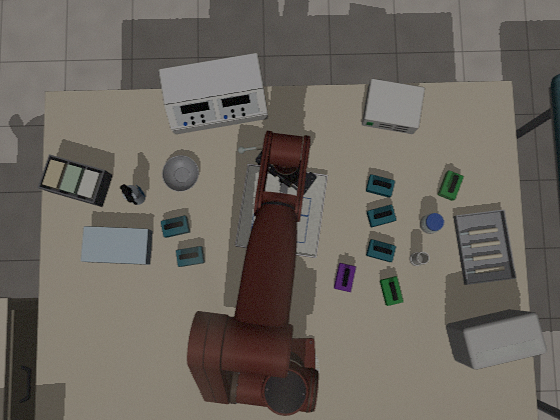

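```bash
python3 - <<'E'
from h import *
q=np.array(robot.get_joints()); print(q[5])
while q[5]<-1.553+2.9:
    q[5]=min(q[5]+.2,-1.553+2.9+.001); robot.move_joints(q); f=F();print(round(q[5]+1.553,2),f[0],f[1],round(robot.get_finger_gap(),4),round(robot.get_effort()[5],3))
    if abs(f[1][2])>.6 or np.linalg.norm(f[0])>20: break
print(robot.get_t())
E
```

```text
-1.062356833726647
0.69 [ 2.61  3.86 -2.12] [ 0.76  -0.424 -0.039] 0.0187 0.2
0.89 [ 3.69  6.34 -1.69] [ 0.831 -0.625 -0.071] 0.0188 0.18
1.09 [ 4.26  5.13 -2.14] [ 0.916 -0.779 -0.009] 0.0187 0.181
1.29 [ 5.37  5.87 -3.16] [ 0.921 -0.997 -0.062] 0.0186 0.181
1.49 [ 7.21  5.48 -4.69] [ 0.927 -1.096 -0.079] 0.0187 0.182
1.69 [ 7.7   5.68 -5.18] [ 0.916 -1.321 -0.009] 0.0186 0.181
1.89 [ 8.85  5.03 -5.57] [ 0.841 -1.505 -0.01 ] 0.0191 0.181
2.09 [ 9.85  3.48 -6.31] [ 0.751 -1.707 -0.057] 0.0187 0.179
2.29 [10.3   3.75 -6.  ] [ 0.71  -1.736 -0.1  ] 0.0187 0.178
2.49 [11.33  3.72 -6.88] [ 0.603 -1.817 -0.111] 0.0188 0.176
2.69 [11.56  3.18 -7.38] [ 0.372 -1.901 -0.124] 0.0183 0.174
2.89 [11.6   1.83 -7.75] [ 0.291 -2.014 -0.111] 0.0184 0.171
2.9 [12.23  0.81 -7.74] [ 0.31  -1.939 -0.012] 0.019 0.011
11.2167
```

```bash
python3 - <<'E'
from h import *
robot.release(); p=np.array(robot.get_position());print(p,F())
p[2]+=.13; robot.line_to(p,feed=.2)
q=np.array(robot.get_joints()); q[0]+=.55; robot.move_joints(q)
c=robot.camera("top"); u,v=proj(c,[*PIL,.14]).astype(int)
cv2.imwrite("pics/k2t.png",cv2.resize(c["color"][v-25:v+75,u-60:u+60],None,fx=6,fy=6,interpolation=cv2.INTER_CUBIC)[:,:,::-1]); print(u,v)
for b in blobs(c,dark(c),.118,.16,10): 
    if np.hypot(*(b["c"]-PIL))<.05: print(b)
c=robot.camera("side"); u,v=proj(c,[*PIL,.13]).astype(int)
cv2.imwrite("pics/k2.png",cv2.resize(c["color"][v-50:v+50,u-60:u+60],None,fx=6,fy=6,interpolation=cv2.INTER_CUBIC)[:,:,::-1])
print(robot.get_t())
E
```

```text
[ 0.6488609  -0.01760019  0.14203388] (array([ 0.24,  0.36, -0.16]), array([-0.013,  0.175, -0.012]))
285 173
{'c': array([ 0.6454, -0.0191]), 'rc': array([ 0.6468, -0.0206]), 'a': 0.072, 'ra': np.float64(-0.266), 'sz': (62, 30), 'L': array([58., 20.]), 'z': 0.1457, 'px': array([285.9, 174. ]), 'n': np.int32(93)}
14.7333
```

View pics/k2t.png

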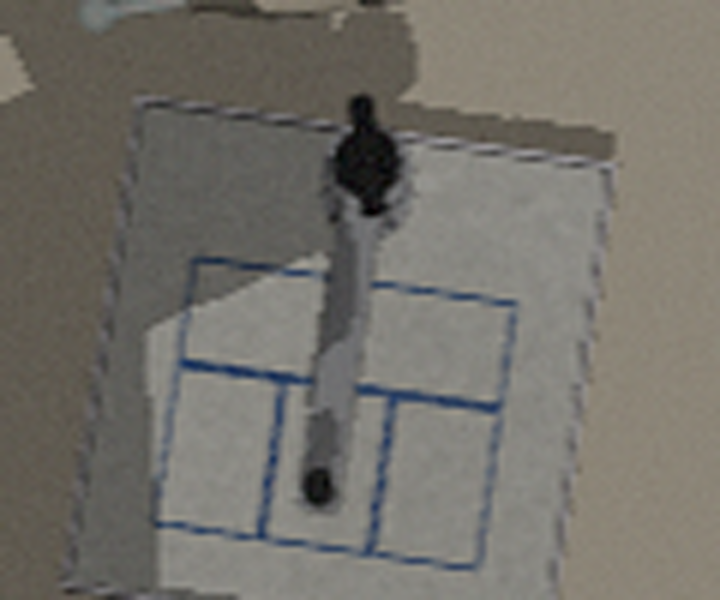

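View pics/k2.png

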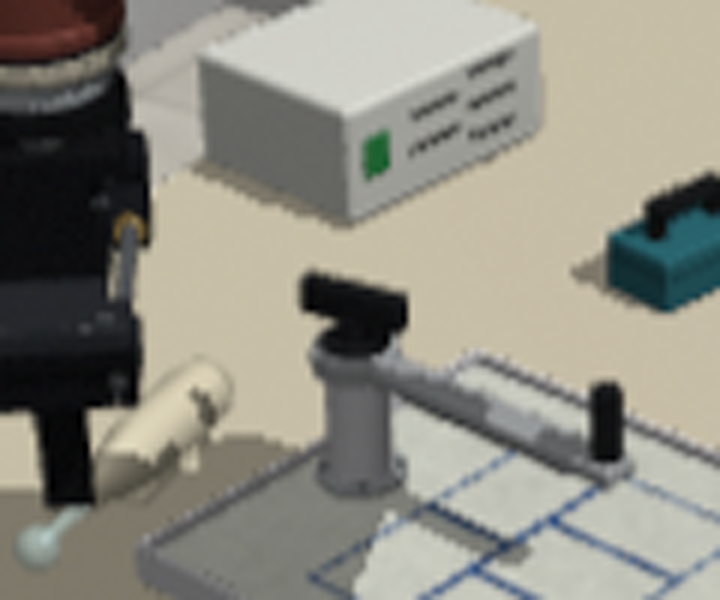

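```bash
cat >> h.py <<'E'
def barp(b):
    a=np.pi+DY-b; return PIL+.185*np.array([np.cos(a),np.sin(a)])
E
python3 - <<'E'
from h import *
robot.move_to([*barp(0),.22],down(DY+np.pi/2)); print(robot.get_joints()[5])
robot.line_to([*barp(0),.139],feed=.12,f_stop=15)
robot.close_gripper(12); print(robot.get_finger_gap(),F())
for b in np.arange(.15,1.66,.15):
    robot.line_to([*barp(b),.139],rot=down(DY+np.pi/2-b),feed=.12); print(round(b,2),*F())
    if np.linalg.norm(F()[0])>30: break
robot.release(); p=np.array(robot.get_position()); robot.line_to([p[0],p[1],.25],feed=.2)
print(robot.get_t())
E
```

```text
-1.5455167142536763
0.017392262552764704 (array([-0.14,  2.54,  0.04]), array([ 0.485, -0.061,  0.035]))
0.15 [0.27 0.73 1.08] [ 0.157  0.117 -0.003]
0.3 [-1.66  1.63  1.52] [0.275 0.272 0.043]
0.45 [-3.44  2.7   2.18] [ 0.467  0.554 -0.018]
0.6 [-3.66  4.66  2.27] [ 0.628  0.612 -0.014]
0.75 [-4.56  5.51  3.18] [ 0.866  0.655 -0.038]
0.9 [-3.82  7.4   1.32] [ 1.09   0.641 -0.094]
1.05 [-2.14  7.58  0.96] [ 1.258  0.51  -0.014]
1.2 [-1.53  8.46  0.6 ] [ 1.419  0.345 -0.026]
1.35 [-0.4   9.51 -0.08] [ 1.567  0.102 -0.076]
1.5 [ 1.16  9.4  -0.83] [ 1.642 -0.143 -0.008]
1.65 [ 3.66 10.64 -2.24] [ 1.673 -0.386 -0.008]
25.3667
```

```bash
cat >> h.py <<'E'
def handles(c):
    out=[]
    hsv=cv2.cvtColor(c["color"],cv2.COLOR_RGB2HSV)
    mt=(hsv[...,0]>84)&(hsv[...,0]<102)&(hsv[...,1]>70)
    for b in blobs(c,dark(c),.05,.11,30,zplane=None):
        if not(48<b["L"][0]<72 and 11<b["L"][1]<22): continue
        x,y=b["px"].astype(int); b["teal"]=mt[y-14:y+15,x-16:x+17].sum()
        if b["teal"]>80: out.append(b)
    return out
E
python3 - <<'E'
from h import *
c=robot.camera("top"); save(c,"b1.png")
for b in handles(c): print(b)
E
```

```text
{'c': array([ 0.6206, -0.3478]), 'rc': array([ 0.6211, -0.3479]), 'a': 1.297, 'ra': np.float64(1.275), 'sz': (60, 18), 'L': array([59., 17.]), 'z': 0.068, 'px': array([381.9, 183.4]), 'n': np.int32(86), 'teal': np.int64(375)}
{'c': array([ 0.5142, -0.3456]), 'rc': array([ 0.5142, -0.3458]), 'a': -1.325, 'ra': np.float64(-1.328), 'sz': (61, 15), 'L': array([62., 16.]), 'z': 0.0673, 'px': array([382.7, 214.2]), 'n': np.int32(82), 'teal': np.int64(362)}
{'c': array([0.4945, 0.3686]), 'rc': array([0.4949, 0.3681]), 'a': -1.373, 'ra': np.float64(-1.347), 'sz': (63, 16), 'L': array([63., 16.]), 'z': 0.0661, 'px': array([172.9, 225. ]), 'n': np.int32(87), 'teal': np.int64(336)}
{'c': array([ 0.3937, -0.34  ]), 'rc': array([ 0.3939, -0.3399]), 'a': 1.282, 'ra': np.float64(1.279), 'sz': (60, 16), 'L': array([60., 16.]), 'z': 0.067, 'px': array([382.6, 249.6]), 'n': np.int32(88), 'teal': np.int64(380)}
```

View pics/b1.png

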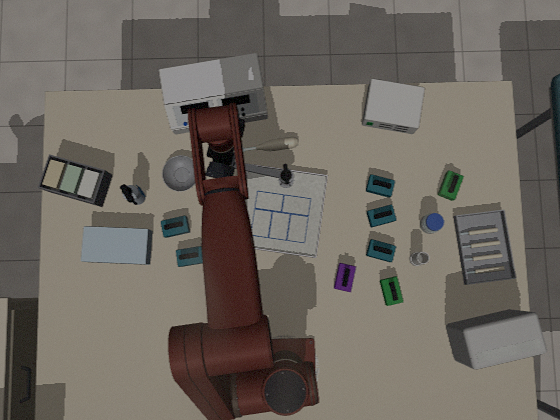

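```bash
cat > deck2.py <<'E'
import deckfit as D
from deckfit import *
def refit(c,p0):
  S=[]
  for g in(1.5,2,2.5):
    seg=[]
    for x,y,a,b in O:
      a+=2*g;b+=2*g
      for s in(-1,1):
        seg.append(((x-a/2,y+s*(b/2)),(x+a/2,y+s*(b/2)))); seg.append(((x+s*(a/2),y-b/2),(x+s*(a/2),y+b/2)))
    D.A=np.array([s[0] for s in seg],float)/1000;D.B=np.array([s[1] for s in seg],float)/1000
    for dx in(-2,2):
      for dy in(-2,2):
        p,n,e=fit(c,[p0[0]+dx/1000,p0[1]+dy/1000,p0[2]]); S.append((round(e,3),g,*p.round(4)))
  return sorted(S)[:4]
E
cat > pp.py <<'E'
from h import *
OUT={0:(49,49,np.pi/2),1:(49,-49,np.pi/2),2:(-33,-66.5,0),3:(-33,0,0),4:(-33,66.5,0)}
OFF={0:(0,14),1:(0,-14),2:(0,0),3:(0,0),4:(0,0)}
ZP=.066
def ang(a): return (a+np.pi)%(2*np.pi)-np.pi
def pick_place(cx,cy,a,o):
    x,y,da=OUT[o]; T=deck(x,y); ov=EX*OFF[o][0]/1000+EY*OFF[o][1]/1000
    ap=a+np.pi/2; al=DY+da+np.pi/2; best=None
    for k1 in(0,1):
        for k2 in(0,1):
            y1=ap+k1*np.pi;y2=al+k2*np.pi; D=y2-y1
            P=np.array([cx,cy])+np.array([[np.cos(-D),-np.sin(-D)],[np.sin(-D),np.cos(-D)]])@ov
            q1=robot.solve_ik([*P,ZP],down(y1)); q2=robot.solve_ik([*(T+ov),ZP+.02],down(y2))
            if q1 is None or q2 is None: continue
            if max(abs(q1[5]),abs(q2[5]))>2.5: continue
            c=abs(q1[5]-q2[5])+.3*abs(q1[5]-robot.get_joints()[5])
            if best is None or c<best[0]: best=(c,y1,y2,P)
    _,y1,y2,P=best; Q=T+ov
    p=np.array(robot.get_position())
    if p[2]<.2: robot.line_to([p[0],p[1],.22],feed=.3)
    robot.move_to([*P,.15],down(y1))
    if robot.line_to([*P,ZP],feed=.15,f_stop=12): print("CONTACT at pick",robot.get_position(),F()); 
    robot.close_gripper(45); g=robot.get_finger_gap()
    robot.line_to([*P,.21],feed=.25); g2=robot.get_finger_gap(); print("gap",g,g2,F()[0])
    if g2<.01: print("LOST"); return False
    robot.move_to([*Q,.21],down(y2)); g3=robot.get_finger_gap(); f=F()
    print("above",g3,f[0],f[1]); 
    if g3<.01 or f[0][2]>-1.5: print("LOST?"); return False
    robot.line_to([*Q,.11],feed=.2)
    s=robot.line_to([*Q,ZP+.018],feed=.05,f_stop=6); print("down",s,np.round(robot.get_position(),4),F()[0],robot.get_finger_gap())
    robot.release(); robot.line_to([*Q,.21],feed=.25); print("t",robot.get_t()); return True
E
python3 - <<'E'
from deck2 import *
c=robot.camera("top"); print(refit(c,[.521,.003,-.168]))
from pp import *
b=handles(c)[0]; print(b["c"])
print(pick_place(.6208,-.3478,1.285,1))
c=robot.camera("top"); save(c,"p1.png")
for b in handles(c): print(b["c"],b["a"],b["z"],b["px"])
E
```

```text
[(np.float64(0.536), 2, np.float64(0.521), np.float64(0.0033), np.float64(-0.1673)), (np.float64(0.536), 2, np.float64(0.521), np.float64(0.0033), np.float64(-0.1673)), (np.float64(0.543), 2, np.float64(0.521), np.float64(0.0033), np.float64(-0.1679)), (np.float64(0.562), 2, np.float64(0.5209), np.float64(0.0033), np.float64(-0.167))]
[ 0.6204 -0.348 ]
gap 0.015787503468124915 0.015388856140020588 [-0.21 -0.37 -4.19]
above 0.015617167817667539 [-0.2   0.82 -2.11] [-0.131  0.072  0.037]
down True [ 0.5592 -0.0674  0.0857] [1.81 0.02 3.16] 0.015474183828152787
t 34.2667
True
[ 0.5141 -0.346 ] -1.325 0.0676 [382.8 214.2]
[0.4944 0.3694] -1.38 0.0666 [172.7 225. ]
[ 0.3936 -0.3404] 1.289 0.0664 [382.7 249.7]
```

View pics/p1.png

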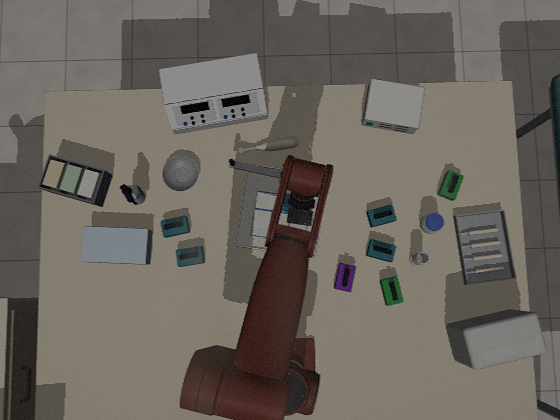

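```bash
python3 - <<'E'
from pp import *
print(pick_place(.4947,.3686,-1.368,0))
q=robot.get_joints(); 
robot.move_to([.45,-.30,.25],down(0.2))
c=robot.camera("top"); save(c,"p2.png")
for b in handles(c):
    d=b["c"]-DK; print(b["c"],b["a"],b["z"],b["px"],"deck",np.round([d@EX*1000,d@EY*1000]),round(b["a"]-DY,3))
E
```

```text
gap 0.015683078710599003 0.015367034537209874 [-0.7  -0.84 -3.3 ]
above 0.015882434870135062 [-0.18  0.81 -2.39] [-0.085  0.071  0.024]
down True [0.5803 0.0568 0.0857] [ 1.18 -0.33  3.28] 0.01568517039088819
t 42.975
True
[0.5766 0.0449] 1.41 0.086 [267.4 197.9] deck [48. 51.] 1.578
[ 0.5604 -0.053 ] 1.41 0.0867 [296.5 202. ] deck [ 48. -49.] 1.578
```

View pics/p2.png

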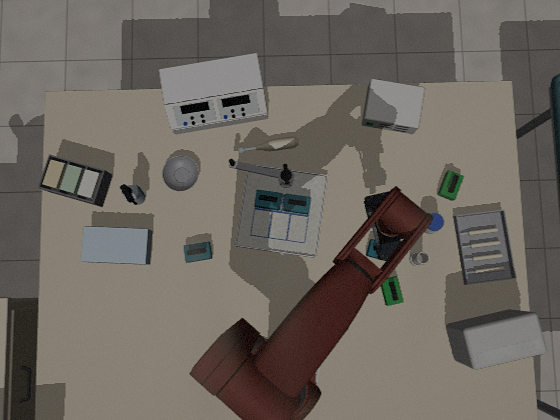

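```bash
python3 - <<'E'
from pp import *
c=robot.camera("top")
cv2.imwrite("pics/l1.png",cv2.resize(c["color"][230:275,165:235],None,fx=8,fy=8,interpolation=cv2.INTER_NEAREST)[:,:,::-1])
k=np.zeros((420,560),bool);k[230:275,165:235]=1
for b in blobs(c,k,.052,.075,10): print("h",b)
for b in blobs(c,k,.032,.047,10): print("top",b)
E
```

```text
h {'c': array([0.404 , 0.2886]), 'rc': array([0.4022, 0.2896]), 'a': -1.432, 'ra': np.float64(-1.429), 'sz': (62, 19), 'L': array([61., 17.]), 'z': 0.0671, 'px': array([196.5, 251. ]), 'n': np.int32(88)}
top {'c': array([0.4037, 0.2898]), 'rc': array([0.4039, 0.2896]), 'a': -1.455, 'ra': np.float64(-1.431), 'sz': (91, 59), 'L': array([96., 64.]), 'z': 0.0401, 'px': array([197.5, 251.6]), 'n': np.int32(320)}
```

View pics/l1.png

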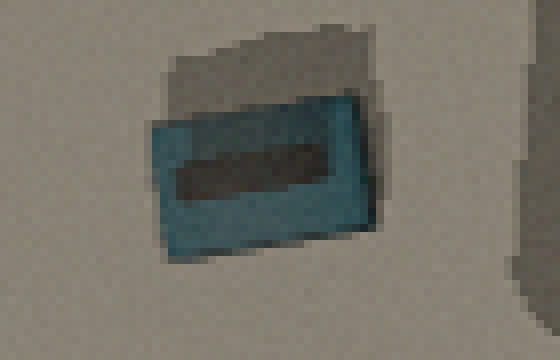

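```bash
python3 - <<'E'
from pp import *
print(pick_place(.4035,.2888,-1.431,4))
c=robot.camera("top"); save(c,"p3.png")
for b in handles(c):
    d=b["c"]-DK; print(b["c"],b["a"],b["z"],b["px"],"deck",np.round([d@EX*1000,d@EY*1000]),round(b["a"]-DY,3))
E
```

```text
gap 0.015402798123678112 0.015415781850157169 [-0.08 -0.41 -4.4 ]
above 0.015562720598775715 [-0.54  0.41 -3.52] [-0.06   0.153 -0.044]
down True [0.4994 0.0733 0.0857] [-0.66 -2.42  3.58] 0.015540863042731756
t 53.625
True
[ 0.5607 -0.0522] 1.42 0.0855 [296.3 201.9] deck [ 48. -48.] 1.588
[ 0.5141 -0.3461] -1.341 0.0664 [382.8 214.3] deck [  52. -345.] -1.173
[ 0.3937 -0.3401] 1.289 0.0674 [382.7 249.6] deck [ -68. -360.] 1.457
```

View pics/p3.png

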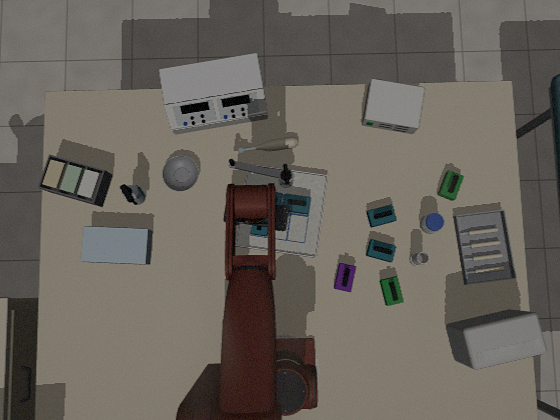

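Right cases are still in place at (382,214) and (382,250); next the outer right outline.

```bash
python3 - <<'E'
from pp import *
print(pick_place(.5142,-.3461,-1.33,2))
robot.move_to([.38,.33,.25],down(0.2))
c=robot.camera("top"); save(c,"p4.png")
k=np.ones((420,560),bool)
for b in blobs(c,k,.074,.092,30):
    d=b["c"]-DK
    if np.hypot(*d)<.15: print(b["c"],b["L"],b["z"],b["px"],"deck",np.round([d@EX*1000,d@EY*1000]),round(b["a"]-DY,3))
for b in handles(c): print(b["c"],b["a"],b["px"])
cv2.imwrite("pics/p4c.png",cv2.resize(c["color"][150:270,225:400],None,fx=4.5,fy=4.5,interpolation=cv2.INTER_CUBIC)[:,:,::-1])
E
```

```text
gap 0.015514238805253744 0.015412857376915301 [-0.71  0.01 -4.01]
above 0.015382757398160836 [-0.02  0.28 -2.41] [-0.069  0.159  0.044]
down True [ 0.4774 -0.0565  0.0856] [1.1  1.82 3.04] 0.01559965677885399
t 62.075
True
[0.5764 0.0421] [61. 16.] 0.0859 [268.3 198. ] deck [48. 48.] 1.594
[ 0.5601 -0.0554] [62. 17.] 0.0856 [297.2 202.1] deck [ 48. -51.] 1.578
[0.4988 0.0716] [62. 16.] 0.0865 [260. 221.] deck [-33.  64.] -0.005
[ 0.4763 -0.0575] [59. 16.] 0.0869 [298.5 226.7] deck [-34. -67.] 0.008
[0.5765 0.044 ] 1.417 [267.7 198. ]
[ 0.5603 -0.0528] 1.4 [296.5 202.1]
[0.5008 0.0724] -0.153 [259.7 220.4]
[ 0.479  -0.0564] -0.172 [298.2 225.9]
[ 0.3941 -0.3396] 1.287 [382.5 249.5]
```

View pics/p4c.png

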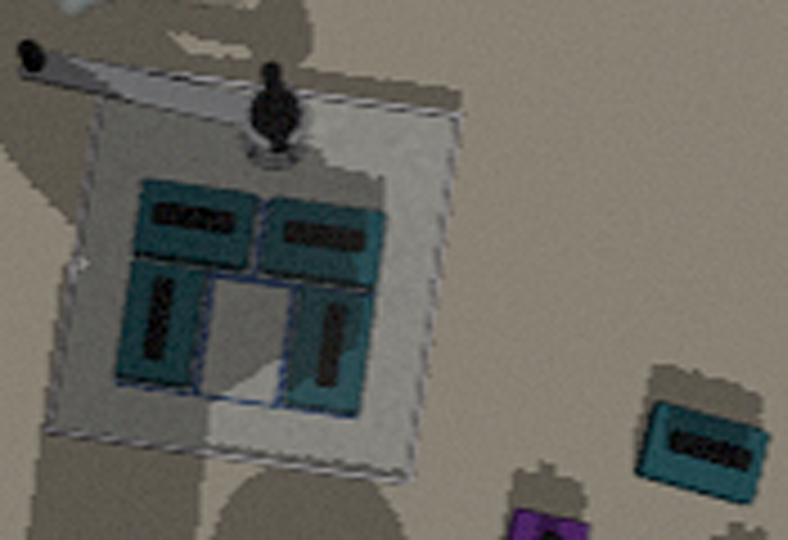

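```bash
python3 - <<'E'
from pp import *
print(pick_place(.3938,-.3399,1.283,3))
robot.move_to([.38,.33,.25],down(0.2))
c=robot.camera("top"); save(c,"p5.png")
k=np.ones((420,560),bool)
for b in blobs(c,k,.074,.092,30)+handles(c):
    d=b["c"]-DK
    if np.hypot(*d)<.15: print(b["L"],b["z"],b["px"],"deck",np.round([d@EX*1000,d@EY*1000],1),round(b["a"]-DY,3))
cv2.imwrite("pics/p5c.png",cv2.resize(c["color"][150:270,225:400],None,fx=4.5,fy=4.5,interpolation=cv2.INTER_CUBIC)[:,:,::-1])
for b in blobs(c,dark(c),.118,.16,10): 
    if np.hypot(*(b["c"]-PIL))<.25: print(b["c"],b["rc"],b["a"],b["L"],barp(1.65))
E
```

```text
gap 0.0151409164243153 0.01551168148400791 [-0.62  0.18 -4.09]
above 0.015110395176943093 [-0.19  0.01 -2.67] [ 0.04  -0.006 -0.004]
down True [0.4885 0.0091 0.0856] [0.96 1.49 3.65] 0.01526277165943193
t 73.075
True
[63. 17.] 0.0853 [268.4 198. ] deck [48.2 47.3] 1.584
[63. 17.] 0.0854 [297.2 202.1] deck [ 48.2 -50.9] 1.571
[61. 16.] 0.0859 [260.2 220.6] deck [-31.9  63.6] 0.025
[64. 16.] 0.0855 [279. 224.] deck [-34.   -0.8] -0.005
[58. 16.] 0.0869 [298.5 226.6] deck [-33.8 -67. ] -0.007
[66. 18.] 0.0853 [267.6 198. ] deck [47.7 50.1] 1.581
[60. 19.] 0.086 [296.4 202. ] deck [ 48.2 -48.3] 1.582
[63. 19.] 0.0856 [259.7 220.6] deck [-32.1  64.9] 0.001
[62. 18.] 0.0856 [278.7 223.8] deck [-33.5   0.3] -0.015
[62. 16.] 0.0869 [298.3 225.8] deck [-31.1 -65.9] -0.01
[0.6902 0.1595] [0.6902 0.1595] 0.434 [22. 15.] [0.69376832 0.16067608]
[ 0.6459 -0.0188] [ 0.6474 -0.0178] 0.075 [57. 22.] [0.69376832 0.16067608]
```

View pics/p5c.png

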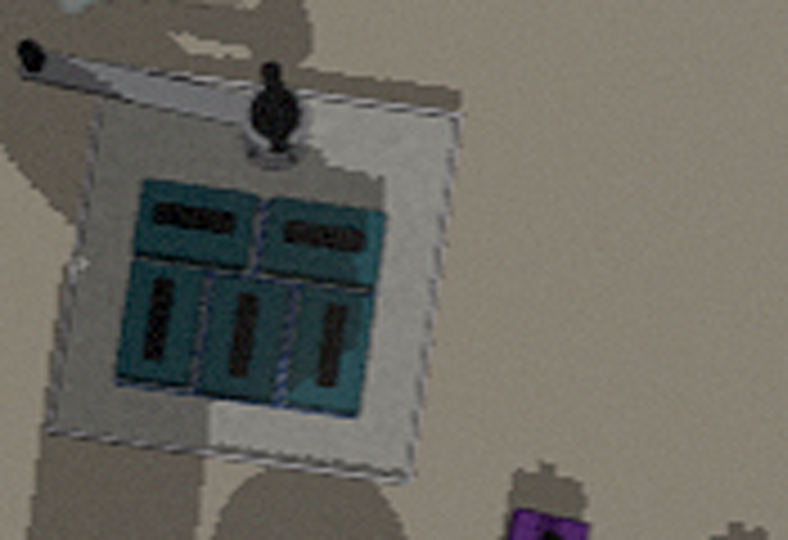

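```bash
python3 - <<'E'
from h import *
b=1.65; pos=np.array([.692,.160])
robot.move_to([*pos,.22],down(DY+np.pi/2-b)); print(robot.get_joints()[5])
print(robot.line_to([*pos,.139],feed=.12,f_stop=12))
robot.close_gripper(12); print(robot.get_finger_gap(),F())
for b in list(np.arange(1.5,.1,-.15))+[.06,0,-.02]:
    robot.line_to([*barp(b),.139],rot=down(DY+np.pi/2-b),feed=.12); f=F(); print(round(b,2),*f)
    if np.linalg.norm(f[0])>35: break
robot.release(); p=np.array(robot.get_position()); robot.line_to([p[0],p[1],.25],feed=.2)
print(robot.get_t())
robot.move_to([.38,.33,.25],down(0.2))
c=robot.camera("top"); save(c,"s1.png")
cv2.imwrite("pics/s1c.png",cv2.resize(c["color"][150:270,225:400],None,fx=4.5,fy=4.5,interpolation=cv2.INTER_CUBIC)[:,:,::-1])
for b in blobs(c,dark(c),.118,.16,10): 
    if np.hypot(*(b["c"]-PIL))<.25: print(b["c"],b["rc"],b["a"],b["L"],barp(0))
E
```

```text
0.3634849847297481
False
0.017398958337512593 (array([ 0.8 ,  0.14, -0.92]), array([-0.018, -0.025,  0.024]))
1.5 [-0.92 -4.66  0.27] [-0.918  0.254 -0.015]
1.35 [ 0.06 -5.87 -0.57] [-1.093  0.107 -0.016]
1.2 [ 1.21 -6.8  -1.38] [-1.146 -0.075 -0.02 ]
1.05 [ 1.24 -6.93 -2.19] [-1.277 -0.251  0.045]
0.9 [ 3.62 -7.22 -3.11] [-1.305 -0.539 -0.07 ]
0.75 [ 4.19 -7.69 -4.81] [-1.284 -0.781  0.01 ]
0.6 [ 6.3  -8.51 -6.52] [-1.174 -1.09   0.022]
0.45 [ 9.4  -7.03 -7.18] [-1.137 -1.339 -0.037]
0.3 [ 8.98 -5.34 -9.29] [-0.913 -1.523 -0.037]
0.15 [ 9.3  -3.88 -9.28] [-0.673 -1.589 -0.016]
0.06 [  9.33  -3.82 -10.18] [-0.506 -1.693  0.073]
0 [10.2  -0.36 -9.57] [-0.119 -1.782  0.049]
-0.02 [ 13.34  12.84 -11.42] [ 2.251 -2.324 -0.114]
84.7083
[ 0.6452 -0.0198] [ 0.6466 -0.0222] 0.064 [61. 19.] [0.46610459 0.01223401]
[0.4655 0.0115] [0.4658 0.011 ] 0.146 [18. 13.] [0.46610459 0.01223401]
```

View pics/s1c.png

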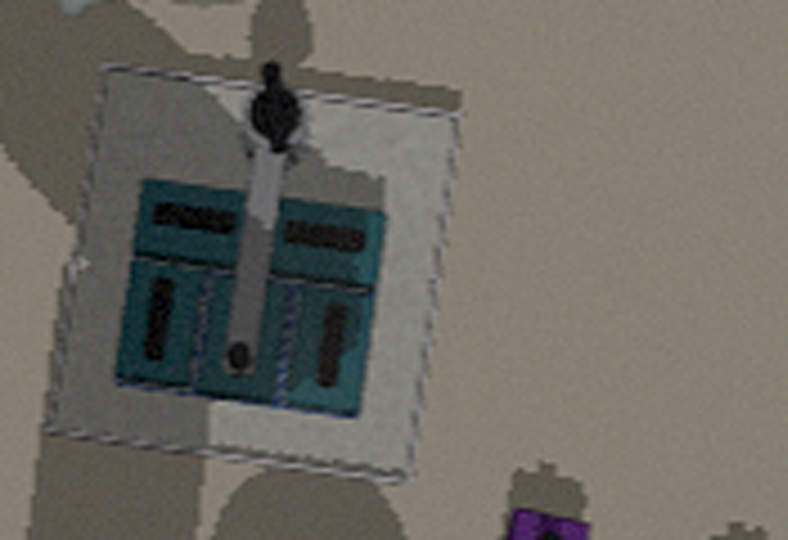

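```bash
python3 - <<'E'
from h import *
P=np.array([.6488,-.0185])
robot.move_to([*P,.25],down(DY+np.pi/2-2.9)); q=np.array(robot.get_joints()); print(q[5])
if q[5]<0: raise SystemExit
print(robot.line_to([*P,.142],feed=.1,f_stop=12))
robot.close_gripper(20); print(robot.get_finger_gap(),F())
q=np.array(robot.get_joints()); q0=q[5]
while q[5]>q0-3.05:
    st=.2 if q[5]>q0-2.6 else .05
    q[5]-=st; robot.move_joints(q); f=F();print(round(q[5]-q0,2),f[0],f[1],round(robot.get_finger_gap(),4),round(robot.get_effort()[5],3))
    if abs(f[1][2])>.3 or np.linalg.norm(f[0])>25 or abs(robot.get_effort()[5])>.8: break
print(robot.get_t())
E
```

```text
1.346808276879362
False
0.01881137036136777 (array([ 0.03,  0.72, -0.61]), array([-0.027,  0.131, -0.012]))
-0.2 [ 0.23 -0.77 -0.29] [-0.322  0.109  0.102] 0.0187 -0.331
-0.4 [ 0.99 -2.56 -0.65] [-0.602  0.02   0.062] 0.0185 -0.301
-0.6 [ 2.05 -5.14 -2.33] [-0.893 -0.19   0.091] 0.0183 -0.29
-0.8 [ 2.73 -5.98 -2.69] [-1.117 -0.327  0.095] 0.0186 -0.179
-1.0 [ 2.87 -6.46 -2.98] [-1.114 -0.498  0.124] 0.0183 -0.18
-1.2 [ 4.05 -5.76 -3.58] [-1.197 -0.637  0.046] 0.0187 -0.18
-1.4 [ 5.46 -6.16 -4.18] [-1.145 -0.856  0.08 ] 0.0187 -0.18
-1.6 [ 5.44 -7.29 -4.75] [-1.198 -1.039  0.016] 0.0187 -0.18
-1.8 [ 7.4  -6.15 -5.65] [-1.132 -1.259  0.08 ] 0.0188 -0.179
-2.0 [ 7.86 -4.44 -5.34] [-1.066 -1.414  0.048] 0.0185 -0.178
-2.2 [ 8.58 -4.38 -6.64] [-0.969 -1.547  0.088] 0.0184 -0.177
-2.4 [ 9.61 -5.63 -6.35] [-0.864 -1.712  0.075] 0.019 -0.176
-2.6 [ 9.72 -3.77 -7.67] [-0.733 -1.837  0.154] 0.0187 -0.174
-2.8 [10.35 -3.34 -5.74] [-0.674 -1.877  0.093] 0.0188 -0.172
-2.85 [10.75 -2.21 -7.2 ] [-0.551 -1.904 -0.026] 0.0187 -0.14
-2.9 [11.1  -3.34 -8.38] [-0.523 -1.817 -0.022] 0.0186 -0.14
-2.95 [11.61 -3.17 -7.86] [-0.454 -1.859 -0.123] 0.0186 -0.24
-3.0 [ 8.42 -2.89 -6.65] [-0.38  -1.566 -0.179] 0.0187 -0.258
-3.05 [ 7.84 -2.82 -5.98] [-0.42  -1.339 -0.173] 0.0185 -0.286
95.9833
```

```bash
python3 - <<'E'
from h import *
q=np.array(robot.get_joints())
for i in range(2):
    q[5]-=.05; robot.move_joints(q); print(F()[1],round(robot.get_finger_gap(),4),round(robot.get_effort()[5],3))
robot.release(); p=np.array(robot.get_position()); robot.line_to([p[0],p[1],.25],feed=.2)
robot.move_to([.38,.33,.25],down(0.2))
c=robot.camera("top"); save(c,"e1.png")
cv2.imwrite("pics/e1c.png",cv2.resize(c["color"][150:270,225:400],None,fx=4.5,fy=4.5,interpolation=cv2.INTER_CUBIC)[:,:,::-1])
for b in blobs(c,dark(c),.118,.16,10): 
    if np.hypot(*(b["c"]-PIL))<.25: print(b["c"],b["rc"],b["a"],b["L"])
for b in blobs(c,np.ones((420,560),bool),.074,.092,30)+handles(c):
    d=b["c"]-DK
    if np.hypot(*d)<.15: print(b["L"],b["z"],b["px"],"deck",np.round([d@EX*1000,d@EY*1000],1),round(b["a"]-DY,3))
s=robot.camera("side"); save(s,"e1s.png")
print(robot.get_t(),F())
E
```

```text
[-0.485 -0.484 -0.128] 0.0186 -0.264
[-0.447 -0.214 -0.171] 0.019 -0.354
[ 0.6467 -0.0199] [ 0.6471 -0.0211] -0.098 [61. 17.]
[0.4649 0.0116] [0.4655 0.0109] 0.308 [18. 13.]
[63. 17.] 0.0867 [268.  197.9] deck [48.2 48.7] 1.582
[61. 18.] 0.0866 [297.6 202.2] deck [ 48.  -52.3] 1.566
[64. 17.] 0.0857 [260.1 220.2] deck [-30.6  63.8] -0.006
[60. 16.] 0.0871 [298.5 226.4] deck [-33.  -66.9] -0.008
[65. 18.] 0.0864 [267.9 198. ] deck [47.9 49. ] 1.578
[60. 18.] 0.0884 [296.6 202.1] deck [ 47.7 -49. ] 1.577
[64. 19.] 0.0857 [259.7 220.4] deck [-31.7  65.2] 0.003
[62. 17.] 0.0871 [298.2 225.9] deck [-31.4 -65.6] -0.002
100.4333 (array([-0.12,  0.16,  1.21]), array([-0.108,  0.036, -0.011]))
```

View pics/e1c.png

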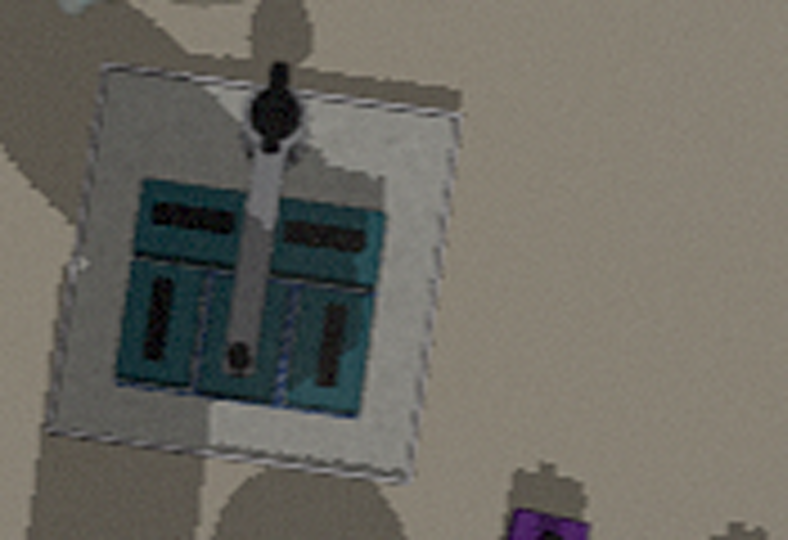

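View pics/e1s.png

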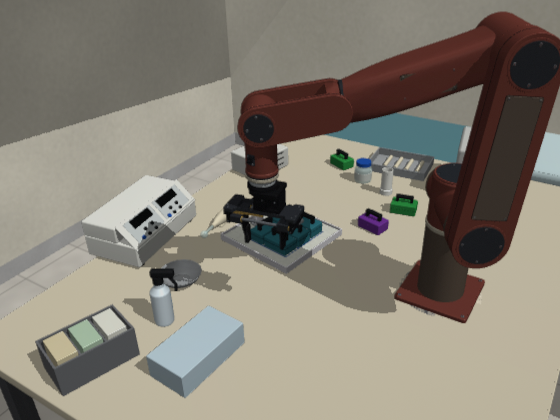

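```bash
python3 - <<'E'
import cv2,numpy as np
from h import *
out=[]
for n in("top0","b1","p2","p5","s1","e1"):
    im=cv2.imread(f"pics/{n}.png"); m=np.zeros((420,560),np.uint8); m[155:195,270:302]=(im[155:195,270:302].max(2)<40)
    k,l,s,ce=cv2.connectedComponentsWithStats(m); i=1+np.argmax(s[1:,4]); v,u=np.where(l==i); P=np.c_[u,v].astype(float); q=P-P.mean(0)
    w,V=np.linalg.eigh(q.T@q); d=V[:,1]*np.sign(V[1,1]); print(n,s[i,4],P.mean(0).round(2),"ang",round(float(np.arctan2(d[0],d[1])),3), "tips",P[v<v.min()+4].mean(0).round(2),P[v>v.max()-3].mean(0).round(2))
    out.append(cv2.resize(im[155:195,270:302],None,fx=7,fy=12,interpolation=cv2.INTER_NEAREST) if 0 else cv2.resize(im[155:195,270:302],None,fx=8,fy=8))
cv2.imwrite("pics/cmp.png",np.hstack([out[0],out[3],out[5]]))
E
```

```text
top0 126 [285.75 173.96] ang -0.134 tips [286.85 165.62] [284.33 181.78]
b1 126 [285.44 174.06] ang 0.08 tips [284.71 165.5 ] [286.5 182.1]
p2 136 [285.66 174.29] ang 0.096 tips [284.71 165.5 ] [286.7 182.6]
p5 126 [285.54 174.  ] ang 0.102 tips [284.71 165.5 ] [286.73 182.09]
s1 125 [285.61 174.02] ang 0.098 tips [284.71 165.5 ] [286.5 182.1]
e1 124 [285.71 173.94] ang -0.091 tips [286.71 165.64] [285. 182.]
```

View pics/cmp.png

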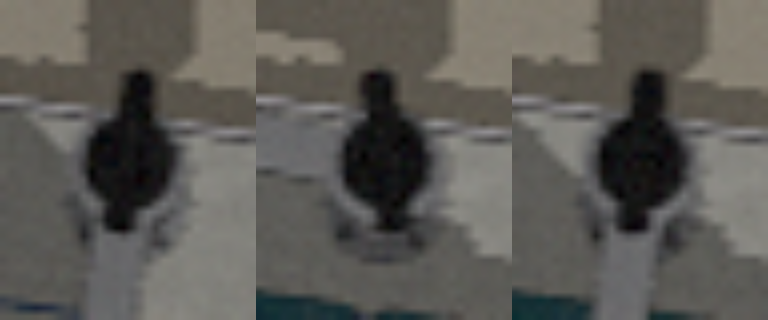

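```bash
python3 - <<'E'
from h import *
P=np.array([.6488,-.0185])
q=np.array(robot.get_joints()); 
robot.move_to([.5,.1,.25],down(DY+np.pi/2)); robot.move_to([*P,.25],down(DY+np.pi/2-.08)); q=np.array(robot.get_joints()); print(q[5])
print(robot.line_to([*P,.142],feed=.1,f_stop=12))
robot.close_gripper(35); print(robot.get_finger_gap(),F())
q=np.array(robot.get_joints()); q0=q[5]
for i in range(5):
    q[5]-=.05; robot.move_joints(q); f=F();print(round(q[5]-q0,2),f[0],f[1],round(robot.get_finger_gap(),4),round(robot.get_effort()[5],3))
    if abs(f[1][2])>.5: break
robot.release(); p=np.array(robot.get_position()); robot.line_to([p[0],p[1],.25],feed=.2)
robot.move_to([.42,-.38,.30],down(0.2))
c=robot.camera("top"); save(c,"e2.png")
for b in blobs(c,dark(c),.118,.16,10): 
    if np.hypot(*(b["c"]-PIL))<.25: print(b["c"],b["rc"],b["a"],b["L"])
for b in handles(c):
    d=b["c"]-DK
    if np.hypot(*d)<.15: print(b["z"],b["px"],"deck",np.round([d@EX*1000,d@EY*1000],1),round(b["a"]-DY,3))
s=robot.camera("side"); u,v=proj(s,[*DK,.06]).astype(int)
cv2.imwrite("pics/e2s.png",cv2.resize(s["color"][v-60:v+60,u-75:u+75],None,fx=5,fy=5,interpolation=cv2.INTER_CUBIC)[:,:,::-1])
print(robot.get_t())
E
```

```text
-1.4722210701485174
False
0.017777031044017205 (array([ 0.36,  1.8 , -0.19]), array([ 0.399, -0.113, -0.001]))
-0.05 [0.3  0.05 0.53] [ 0.201 -0.098 -0.209] 0.0179 -0.378
-0.1 [ 0.19  1.06 -0.11] [ 0.137  0.029 -0.405] 0.0179 -0.582
-0.15 [ 2.57  1.3  -2.03] [ 0.043 -0.54  -0.393] 0.0179 -0.548
-0.2 [ 1.46 -0.8  -0.73] [-0.01  -0.245 -0.373] 0.0181 -0.523
-0.25 [-0.97 -0.39  0.5 ] [-0.121  0.311 -0.392] 0.0181 -0.51
[ 0.646  -0.0199] [ 0.6468 -0.0222] -0.126 [61. 20.]
[0.4657 0.0121] [0.4657 0.0126] -0.021 [18. 12.]
0.0863 [267.6 198. ] deck [47.7 50. ] 1.572
0.0859 [296.4 202. ] deck [ 48.1 -48.4] 1.579
0.0865 [259.7 220.4] deck [-31.7  65.1] -0.002
0.0876 [298.  226.1] deck [-32.5 -65.1] 0.012
110.025
```

View pics/e2s.png

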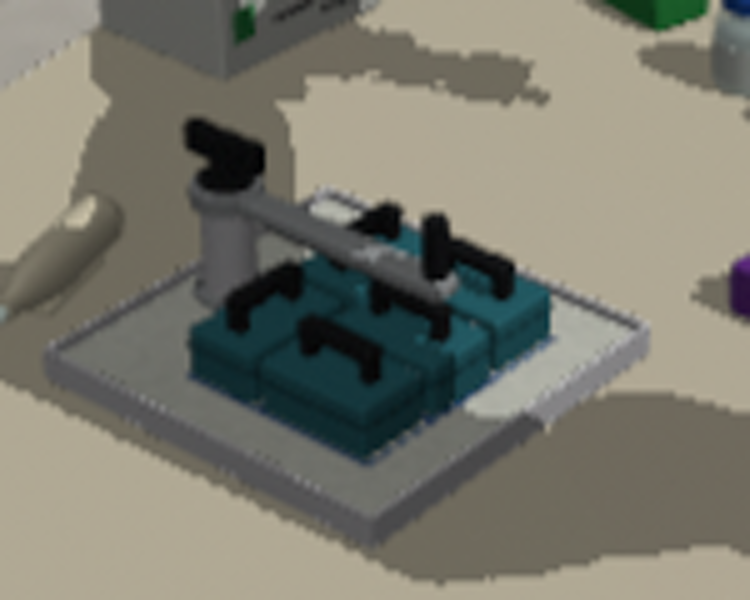

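View pics/e2.png

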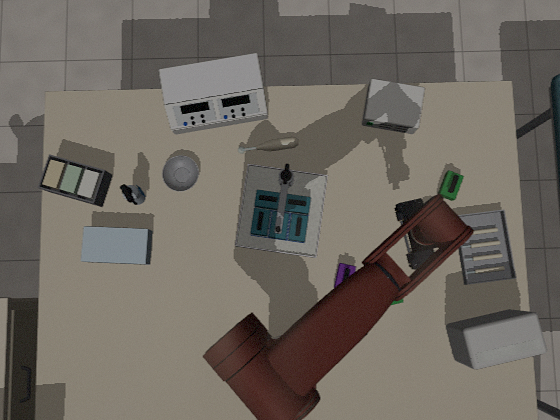

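Torque against the seat held at about 0.4 N m until the pads slipped, so the knob is tight. All five cases stand under the shut bar and the arm is clear. Handing in.

```bash
python3 - <<'E'
from h import *
print(F()); robot.job_done()
E
```

```text
(array([ 0.06, -0.38,  0.74]), array([-0.025,  0.021, -0.026]))
the job is handed in; nothing more can be done
```

The deck is loaded and I handed the job in at about 110 s; no verdict was reported.

**What I did:**
- **Knob and bar:** The T-knob loosened clockwise, so its thread is left-handed. I turned it about 2.9 rad and swung the bar open to about 1.65 rad.
- **Cases:** All five teal cases were there, so every outline is filled. One was knocked about 5 cm aside during the run, so I located it again before picking it up.
- **Closing up:** I swung the bar back to its stop and turned the knob back. It then looked slightly short of its starting angle, so I tightened it again until the seat held firm at about 0.4 N m.

**Last checks:**
- **Positions:** In the final picture the four visible cases were within about 2 mm and 0.02 rad of their outlines. The middle front case is hidden from above by the bar. I measured it within about 2 mm before shutting the bar, and the side view shows it upright.
- **Bar:** The grip on its free end is back within 1 mm of where it started.
- **Other things:** The ones in view look unmoved. The arm hid the gel jar and lamp tube in the last top picture, but an earlier side view showed them standing.
- **Disagreement:** The last reading of the knob's angle was about 0.05 rad off the starting one (-0.126 against -0.181). That is about the spread of the reading and well inside the 0.25 rad allowed.

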